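# Clear the steriliser tray: pacifiers to the case, clip to the box

### The arm

A 7-joint arm with a two-finger parallel gripper is mounted at the origin on the work surface. World frame = base frame: x ahead of the robot, y to its left, z up, the work surface at z = 0. Lengths are in mm, angles in degrees, forces in N, time in s.
With the tool pointing down it reaches from about 350 to 775 mm from the base axis. Payload 3.1 kg.
Tool frame: the origin (TCP) lies at the very end of the fingers, on their centre line; the grasp point (between the pads) lies 19 mm behind it (ctrl.tcp_to_grasp is the distance from the TCP to the grasp point, in mm); z points along the fingers, y is the line along which they close (so a half turn about z gives the same grasp; the last joint's range is limited). The gripper opens to 85 mm and grips with 20 to 120 N. Pads are 22 mm wide; open, the fingers measure 114 mm over their backs; the gripper's body (76 mm by 85 mm) begins 54 mm behind the grasp point. The pads swing forward as they close: fully open they stand 13 mm farther back than shut.
Start: joints at [-68.451, 17.813, 0.802, 86.603, -0.252, 75.585, -1.558], TCP at [223.139, 502.719, 231.304] pointing down, gripper open.
Joint ranges: [-154.91, 154.91], [-16.99, 109.72], [-72.82, 74.43], [7.12, 147.25], [-82.49, 262.49], [11.32, 116.49], [-174.64, 174.64]. Speed limits (degrees/s): [159.86, 159.86, 180, 180, 180, 180, 180].

### API

Orientations are given as a 3x3 rotation matrix whose columns are the frame's x, y, z axes.
In Python, from station import sense, eyes, ctrl gives the robot as it stands.
- The arm moves only by the tool move_arm, never from a script. Its argument "increments" is a list of rows, each an object of numbers: "x", "y", "z": the shift along the world's x, y, z in m; "wx", "wy", "wz": the turn, a rotation vector about the world's x, y, z in rad. A call has 1 to 10 rows; each row is the pose to reach, as a shift and turn from the pose commanded when the call began; what a row does not reach only later rows make up. A row lasts 1/12 s, in which the tool goes at most 41.7 mm and 7.16 degrees, less where a joint would pass 70% of its speed; a pose out of reach is approached as far as the arm can. A call with a gripper value outside its range is refused whole. "hand" is the opening, from 0 (shut) to 1 (fully open), set as the call begins (left out, the last holds). The fingers move at their own pace and stop on an object; "squeeze" is the grip in N (left out, the last holds). Time passes only in rows, so rows that repeat a pose let the fingers close. It gives the time, the measured TCP pose, the force, the opening and the grip force at its end, in the units of the state.
- sense(): the state, without advancing time (a new reading comes with each control period).
- eyes.read_camera(name): name is "side" or "top" or "wrist"; returns a dict with "frame" (384x512x3 uint8, blue, green, red), "depth" (384x512 float32, mm along the optical axis (not along the pixel's ray), 0 where there is no reading), "fx", "fy", "cx", "cy" (pixels), "k1" (the pictures are not rectified: a ray, as slopes to the right and down, at radius r is drawn at 1 + k1 r^2 times it, then the intrinsics apply), "world_from_camera" (4x4, takes a point from camera to world coordinates); the wrist camera has in their place "hand_eye" (4x4, takes a point from camera to tool coordinates, whose origin is the TCP and whose axes are the flange's). Camera axes: x right, y down, z forward; pixel columns grow to the right and rows downward; lengths in mm; the calibration is good to about 2 mm. A picture is of the moment at which its call begins: read the wrist's pose just before it.
- ctrl.close_job(): hands the job in; it is judged then, once.
Trained networks look in a picture, given as the dict that the camera call returned (one of the last four; its "shot" number tells which), for a name from the list of things; names that differ only in an ending like _2 or _b are one class to them, and where a whole thing is asked for, a point or a joint stands for the part that bears it (a point fixed in the world has none). Each returns a list of dicts, best first, with "confidence" (0 to 1); they miss things now and then, are a little off and sometimes report something else, mostly with a low value. They report only what shows in the picture. A call takes as long as a camera call. They do not tell look-alikes from the thing itself.
- eyes.boxes_of(query, picture): "box" ([left, top, right, bottom] in pixels, round what is visible of it).
- eyes.silhouettes(query, picture): "mask" (384x512 bool, what is visible of it) and "box" ([left, top, right, bottom] in pixels, round what is visible of it).
The state is a dict: "t": time; "q": joint angles; "dq": joint speeds; "tau": joint torques, N m; "tool_pos": TCP position; "tool_rot": TCP orientation; "force": force on the tool from outside, world axes, zero at the start; "ft_torque": the same for the moment, N m; "grip_width": finger opening in mm; "grip_force": force on a finger pad.
Only numpy, scipy, OpenCV 4.12 (cv2) and the standard library are available. Lean on these libraries where they do the work, as an engineer would, in place of code of your own. Each camera call takes 0.05 s, during which the arm holds its last target. There are 200 camera calls.

### The job

The steriliser run is finished: collect both pacifiers from the grey tray into the clear case and put the bear clip in the small wooden box, then close the case's lid fully. The pacifiers are clean, so they must never touch the dresser top; leave the glass jar, the tongs and the lotion bottle standing or lying where they are.

Things in the scene. Friction and masses are not known exactly. Their poses are not given: they have to be found in the camera images.
- tray: Shallow grey tray, fixed to the dresser, 320 mm (own x) by 280 mm (own y), 20 mm tall, walls and floor 4 mm thick. Origin: centre of its underside, on the dresser top. Holds the two pacifiers, the bear clip and the jar, about 130 mm apart, in any order. A white steriliser, 180 mm tall, stands on the dresser beyond its right (-y) edge.
- pacifier_a: Mint silicone pacifier, one of two alike, standing teat up on its round white button (26 mm across, 8 mm tall). Origin: centre of its underside, own z up. Flat shield 50 mm long (own x) by 34 mm wide (own y), ends rounded, 8 to 14 mm above the origin; the 20 mm thick teat rises to 40 mm. Grip across the shield's 34 mm width. About 20 g. Starts in the tray, any yaw.
- pacifier_b: Mint silicone pacifier, the other of two alike, standing teat up on its round white button (26 mm across, 8 mm tall). Origin: centre of its underside, own z up. Flat shield 50 mm long (own x) by 34 mm wide (own y), ends rounded, 8 to 14 mm above the origin; the 20 mm thick teat rises to 40 mm. Grip across the shield's 34 mm width. About 20 g. Starts in the tray, any yaw.
- clip: Brown plastic bear-shaped clip (it does not open), lying flat, 14 mm thick, 62 mm long (own x). Bear's head, 32 mm across with two ears, towards +x; straight tail 18 mm wide (own y) with parallel sides from x = -30 mm to the head at about 0. Origin: on its underside near the middle; own z is up. About 25 g.
- clip_grip (a point): Point in the middle of the clip's tail, 14 mm from the origin towards the tail, 7 mm above the underside; grip here across the 18 mm width (clip's own y).
- case: Clear plastic pacifier case with an open top, fixed to the dresser, outside 110 mm (own x) by 140 mm (own y), 52 mm tall, walls and floor 4 mm thick. Origin: centre of its underside. Its own +x is the hinge side (away from the robot). Room for two pacifiers side by side along own y.
- case_in (a point): Centre of the case's inner floor, 4 mm above the dresser top; axes as the case's.
- lid (a joint): Angle of the case's lid, rad: 0 shut, grows as it opens up and back; 1.57 upright, stop at 2.0. Starts open, leaning away from the robot. Frosted pale-blue plate 110 by 140 mm, 5 mm thick, a small mint tab (look only) at its free edge. The stiff hinge stays where it is left; about 1 N at the free edge moves it. No latch.
- lid_hinge (a point): Middle of the lid's hinge line, on the case's +x rim, 52 mm above the dresser top. The hinge line runs along the case's y. These axes turn with the lid.
- lid_edge (a point): Middle of the lid's free edge on its outer face (upper face when shut), 110 mm from the hinge line.
- box: Small brown wooden open box, fixed to the dresser, 130 by 130 mm, 30 mm tall, walls and floor 6 mm thick. Origin: centre of its underside.
- box_in (a point): Centre of the wooden box's inner floor, 6 mm above the dresser top; axes as the box's.
- jar: Small glass jar with a steel cap, 44 mm across, 55 mm tall, standing in the tray. Bystander: leave it. Origin: centre of its underside.
- tongs: Steel tongs lying on the dresser beyond the case, about 185 mm long (own x), up to 45 mm wide, 14 mm tall. Bystander: leave them. Origin: underside, middle.
- lotion: White lotion bottle with a mint cap, 48 mm across, 130 mm tall, standing beyond the wooden box. Bystander: leave it. Origin: centre of its underside.
- dresser: White laminate dresser, its top is the work surface at z = 0. Origin: centre of the top surface.
Things that resemble listed ones, but are neither listed nor needed, are in the scene too. What is shaped like the pacifier_b but red or yellow is not meant.

How it is judged (in metres and radians):
On the way, in this order (a step that is already met when the one before it is completed fails the run):
1. both pacifiers lie in the case, the lid still open (x of pacifier_a in the frame of case_in between -0.045 and 0.045 m and y of pacifier_a in the frame of case_in between -0.06 and 0.06 m and z of each of pacifier_a, pacifier_b in the frame of case_in below 0.03 m and x of pacifier_b in the frame of case_in between -0.045 and 0.045 m and y of pacifier_b in the frame of case_in between -0.06 and 0.06 m and value of joint lid above 0.3 rad), for 0.2 s.
2. then the lid is fully shut (value of joint lid below 0.06 rad), for 0.2 s.
At the end, for the whole second after the job is handed in: Both pacifiers at rest in the case (within 45 mm in x, 60 mm in y of its floor centre, under 30 mm above it); the clip at rest in the wooden box (grip point within 52 mm in x and y of its floor centre, under 30 mm above it); the lid shut, below 0.06 rad (x of pacifier_a in the frame of case_in between -0.045 and 0.045 m and y of pacifier_a in the frame of case_in between -0.06 and 0.06 m and z of each of pacifier_a, pacifier_b in the frame of case_in below 0.03 m and x of pacifier_b in the frame of case_in between -0.045 and 0.045 m and y of pacifier_b in the frame of case_in between -0.06 and 0.06 m and x of clip_grip in the frame of box_in between -0.052 and 0.052 m and y of clip_grip in the frame of box_in between -0.052 and 0.052 m and z of clip_grip in the frame of box_in below 0.03 m and linear speed of each of pacifier_a, pacifier_b, clip below 0.02 m/s and value of joint lid below 0.06 rad); the robot touches nothing.
It fails at once if a pacifier touches the dresser top (contact force between any of pacifier_a, pacifier_b and dresser above 0.05 N).
It fails at once if the jar, the tongs or the lotion bottle is moved more than 30 mm, or the jar or the bottle is tipped over (distance of any of jar, tongs, lotion from where it was at the start of the episode above 0.03 m or angle between any of jar, lotion's own z axis and vertical above 0.5 rad).
It also fails if it takes over 72 s, if anything falls off the work surface, if the arm or the gripper's body presses on something with over 40 N, if the wrist force passes 120 N, or if a joint passes its speed limit or range.

## Working session

There is one attempt and no reset: what is moved stays moved. The work goes in short steps, Python scripts to look and compute and a tool call to move; the robot and the scene stay as the last step left them, time stands still between calls to the robot, and variables do not carry over. Pictures are saved under pics/ and viewed, at most 10 in all, crops included, and the job is handed in when it is done.

Besides the shell and the picture viewer there is one more tool, called after "Call:" as name(argument=value, ...) on one line, values as JSON. move_arm: Moves the arm, as the interface text tells. Its arguments: {"type":"object","properties":{"increments":{"type":"array","items":{"type":"object","properties":{"x":{"type":"number"},"y":{"type":"number"},"z":{"type":"number"},"wx":{"type":"number"},"wy":{"type":"number"},"wz":{"type":"number"}}}},"hand":{"type":"number"},"squeeze":{"type":"number"}},"required":["increments"]}

```bash
mkdir -p pics; cat > h.py <<'E'
import numpy as np, cv2
from station import sense, eyes, ctrl
def cloud(p, T=None):
    """world points per pixel (HxWx3)"""
    h,w=p["depth"].shape
    u,v=np.meshgrid(np.arange(w),np.arange(h))
    K=np.array([[p["fx"],0,p["cx"]],[0,p["fy"],p["cy"]],[0,0,1.]])
    pts=np.stack([u,v],-1).reshape(-1,1,2).astype(np.float64)
    n=cv2.undistortPoints(pts,K,np.array([p["k1"],0,0,0.])).reshape(h,w,2)
    d=p["depth"].astype(float)
    c=np.stack([n[...,0]*d,n[...,1]*d,d],-1)
    if T is None: T=p["world_from_camera"]
    T=np.array(T)
    W=c@T[:3,:3].T+T[:3,3]; W[d==0]=np.nan
    return W
def wristT(s,p):
    T=np.eye(4);T[:3,:3]=s["tool_rot"];T[:3,3]=s["tool_pos"]
    return T@np.array(p["hand_eye"])
def look(name):
    s=sense(); p=eyes.read_camera(name)
    return p, cloud(p, wristT(s,p) if name=="wrist" else None)
def project(p,X,T=None):
    T=np.linalg.inv(np.array(p["world_from_camera"] if T is None else T))
    K=np.array([[p["fx"],0,p["cx"]],[0,p["fy"],p["cy"]],[0,0,1.]])
    return cv2.projectPoints(np.atleast_2d(X).astype(float),cv2.Rodrigues(T[:3,:3])[0],T[:3,3],K,np.array([p["k1"],0,0,0.]))[0].reshape(-1,2)
def rect(W,m):
    P=W[m]; P=P[~np.isnan(P).any(1)]
    z=np.median(P[:,2]); r=cv2.minAreaRect(P[:,:2].astype(np.float32))
    return P,z,r
E
cat > a.py <<'E'
from h import *
for n in ("top","side"):
    p,W=look(n); cv2.imwrite(f"pics/{n}0.png",p["frame"])
    print(n,"cam at",np.round(np.array(p["world_from_camera"])[:3,3]))
    for q in ("tray","pacifier_a","clip","case","lid","box","jar","tongs","lotion"):
        for d in eyes.silhouettes(q,p):
            if d["confidence"]<.25: continue
            P,z,r=rect(W,d["mask"])
            if len(P)==0: print(q,'nodepth',d["box"]);continue
            print(q,round(d["confidence"],2),np.round(d["box"]).astype(int).tolist(),"med",np.round(np.median(P,0)).tolist(),"z5/95",np.round(np.percentile(P[:,2],[5,95])),"rect",np.round(r[0]),np.round(r[1]),round(r[2],1),"bgr",np.median(p["frame"][d["mask"]],0))
print(sense()["tool_rot"], ctrl.tcp_to_grasp)
E
python3 a.py
```

```text
top cam at [ 460.  -14. 1114.]
tray 0.97 [260, 120, 375, 256] med [532.0, -182.0, 4.0] z5/95 [ 0. 17.] rect [ 535. -184.] [330. 287.] 8.1 bgr [117. 116. 116.]
pacifier_a 0.73 [328, 265, 346, 280] med [292.0, -221.0, 14.0] z5/95 [10. 40.] rect [ 290. -224.] [39. 49.] 38.0 bgr [ 47. 144. 159.]
pacifier_a 0.67 [402, 226, 419, 241] med [391.0, -424.0, 15.0] z5/95 [11. 39.] rect [ 391. -427.] [44. 33.] 88.3 bgr [ 45. 140. 159.]
pacifier_a 0.65 [288, 204, 303, 216] med [466.0, -117.0, 18.0] z5/95 [13. 44.] rect [ 466. -118.] [32. 50.] 70.4 bgr [136. 157. 111.]
pacifier_a 0.62 [405, 186, 416, 207] med [497.0, -428.0, 14.0] z5/95 [ 3. 40.] rect [ 497. -434.] [44. 49.] 88.7 bgr [ 28.  29. 135.]
pacifier_a 0.5 [340, 197, 353, 218] med [473.0, -243.0, 19.0] z5/95 [15. 44.] rect [ 473. -246.] [44. 31.] 2.3 bgr [132. 155. 106.]
pacifier_a 0.5 [368, 263, 385, 278] med [295.0, -324.0, 14.0] z5/95 [ 9. 40.] rect [ 293. -327.] [47. 37.] 78.2 bgr [ 45.5 142.  159. ]
clip 0.8 [328, 152, 353, 169] med [605.0, -245.0, 17.0] z5/95 [ 7. 22.] rect [ 610. -242.] [63. 36.] 61.3 bgr [ 67.  94. 132.]
case 0.73 
[... 3076 characters left out ...]
  66.] 71.2 bgr [109. 110.  95.]
box 0.78 [189, 115, 232, 151] med [480.0, 377.0, 10.0] z5/95 [ 3. 31.] rect [483. 392.] [183. 140.] 86.0 bgr [34. 66. 94.]
jar 0.59 [279, 205, 299, 226] med [576.0, -114.0, 49.0] z5/95 [14. 64.] rect [ 579. -105.] [36. 41.] 8.9 bgr [91.5 93.  89. ]
tongs 0.7 [277, 146, 323, 162] med [750.0, 177.0, 9.0] z5/95 [ 0. 16.] rect [748. 178.] [174.  63.] 4.1 bgr [84. 87. 86.]
lotion 0.78 [260, 97, 272, 134] med [669.0, 317.0, 69.0] z5/95 [ 11. 130.] rect [680. 324.] [55. 40.] 6.9 bgr [77. 82. 82.]
[[-9.13999528e-01  4.05715245e-01  4.62716508e-05]
 [ 4.05715248e-01  9.13999525e-01  8.17657120e-05]
 [-9.11867089e-06  9.35069365e-05 -9.99999996e-01]] 18.700000000000003
```

```bash
python3 - <<'E'
import cv2,numpy as np
t=cv2.imread("pics/top0.png"); 
a=cv2.resize(t[60:290,80:430],None,fx=2.28,fy=2.28,interpolation=cv2.INTER_CUBIC); cv2.imwrite("pics/t1.png",a)
E
```

```text
(no output)
```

View pics/t1.png

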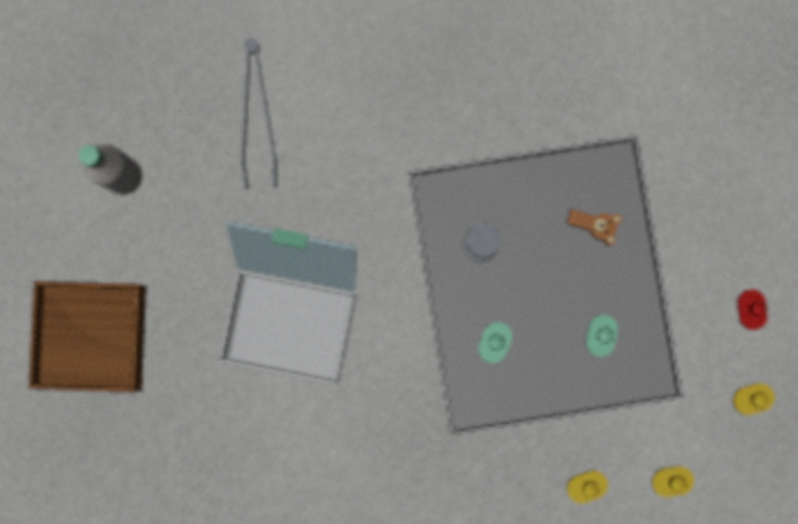

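```bash
cat > b.py <<'E'
from h import *
p,W=look("top")
m=(W[...,2]>70); ys=W[m]
# tall clusters
n,l,st,c=cv2.connectedComponentsWithStats(m.astype(np.uint8))
for i in range(1,n):
    if st[i,4]>15: P=W[l==i]; print("tall",np.round(P.min(0)),np.round(P.max(0)),st[i])
def lidfit(P):
    c=P.mean(0); U,S,V=np.linalg.svd(P-c,full_matrices=False); nrm=V[2]; return c,nrm,S[2]/len(P)**.5
M=eyes.silhouettes("lid",p)[0]["mask"]; M=cv2.erode(M.astype(np.uint8),np.ones((3,3)))>0
P=W[M]; P=P[(P[:,2]>62)&(P[:,2]<155)]
c,nrm,e=lidfit(P); print("lid",c,nrm,e, "yaw of normal",np.degrees(np.arctan2(nrm[1],nrm[0])),"ang",np.degrees(np.arcsin(nrm[2])))
# line at z=52
for z in (52,60,150):
    t=np.array([nrm[0],nrm[1]]);k=-(z-c[2])*nrm[2]/ (t@t); pt=c[:2]+t*k; print(z,pt)
Q=W[M]; u=np.array([-nrm[1],nrm[0]])/np.hypot(*nrm[:2]); s=(Q[:,:2]-c[:2])@u; print("extent along hinge",np.percentile(s,[1,99]), u, Q[:,2].max())
# case floor and rims
R=W.reshape(-1,3); 
def sel(x0,x1,y0,y1,z0,z1): 
    k=(R[:,0]>x0)&(R[:,0]<x1)&(R[:,1]>y0)&(R[:,1]<y1)&(R[:,2]>z0)&(R[:,2]<z1); return R[k]
A=sel(420,600,20,230,30,58); print("case rim",len(A),cv2.minAreaRect(A[:,:2].astype(np.float32)))
A=sel(390,570,290,460,22,40); print("box rim",len(A),cv2.minAreaRect(A[:,:2].astype(np.float32)),np.median(A[:,2]))
A=sel(330,730,-400,10,12,24); print("tray rim",len(A))
E
python3 b.py
```

```text
tall [829. 669.  70.] [872. 682.  80.] [ 0 64  4 16 46]
tall [653. 309.  70.] [699. 355. 133.] [114 123  21  18 298]
tall [ 381. -625.   70.] [ 621. -522.  185.] [ 454  141   58  101 5472]
tall [534.  38.  70.] [596. 180. 165.] [180 157  57  28 959]
tall [232. 535. 242.] [255. 547. 270.] [  0 312   7  11  56]
tall [183. 430. 245.] [250. 512. 381.] [  0 325  45  34 994]
tall [ 26. -56.  70.] [ 73.  56. 186.] [234 368  45  16 521]
lid [561.72660929 108.77069168 109.84279601] [ 0.91395347 -0.19735081 -0.35460077] 0.7747717615805428 yaw of normal -12.184851137184413 ang -20.76897871138707
52 [540.28421468 113.4007675 ]
60 [543.24982438 112.76040069]
150 [576.6129335  105.55627412]
extent along hinge [nan nan] [0.21106636 0.97747173] nan
case rim 428 ((488.3948669433594, 125.80396270751953), (140.26296997070312, 113.35597229003906), 77.99198150634766)
box rim 464 ((479.165283203125, 371.23028564453125), (130.37216186523438, 130.74172973632812), 87.28749084472656) 28.194797944201127
tray rim 1307
```

Call:
move_arm(increments=[{"x": 0.035,"y": -0.02,"z": 0.01},{"x": 0.07,"y": -0.04,"z": 0.02},{"x": 0.1,"y": -0.06,"z": 0.04},{"x": 0.13,"y": -0.09,"z": 0.06},{"x": 0.14,"y": -0.13,"z": 0.08},{"x": 0.16,"y": -0.16,"z": 0.1},{"x": 0.18,"y": -0.19,"z": 0.12},{"x": 0.19,"y": -0.22,"z": 0.14},{"x": 0.2,"y": -0.25,"z": 0.15},{"x": 0.2,"y": -0.28,"z": 0.15}], hand=1)

```text
schema error: expected keys x, y, z, wx, wy, wz
```

Call:
move_arm(increments=[{"x": 0.03,"y": -0.02,"z": 0.01,"wx": 0,"wy": 0,"wz": 0},{"x": 0.06,"y": -0.04,"z": 0.02,"wx": 0,"wy": 0,"wz": 0},{"x": 0.09,"y": -0.065,"z": 0.03,"wx": 0,"wy": 0,"wz": 0},{"x": 0.11,"y": -0.1,"z": 0.04,"wx": 0,"wy": 0,"wz": 0},{"x": 0.125,"y": -0.135,"z": 0.05,"wx": 0,"wy": 0,"wz": 0},{"x": 0.14,"y": -0.17,"z": 0.06,"wx": 0,"wy": 0,"wz": 0},{"x": 0.155,"y": -0.205,"z": 0.07,"wx": 0,"wy": 0,"wz": 0},{"x": 0.17,"y": -0.24,"z": 0.08,"wx": 0,"wy": 0,"wz": 0},{"x": 0.185,"y": -0.275,"z": 0.09,"wx": 0,"wy": 0,"wz": 0},{"x": 0.195,"y": -0.31,"z": 0.1,"wx": 0,"wy": 0,"wz": 0}], hand=1)

```text
t: 1.93
tool_pos: [419.1, 190.5, 331.9]
tool_rot: [[-0.914, 0.407, 0.001], [0.407, 0.914, 0.0], [-0.001, 0.001, -1.0]]
force: [0.9, 0.4, 0.2]
grip_width: 85.4
grip_force: 0.0
```

Call:
move_arm(increments=[{"x": 0.0,"y": -0.04,"z": 0,"wx": 0,"wy": 0,"wz": 0},{"x": 0.005,"y": -0.08,"z": 0,"wx": 0,"wy": 0,"wz": 0},{"x": 0.01,"y": -0.12,"z": 0,"wx": 0,"wy": 0,"wz": 0},{"x": 0.015,"y": -0.16,"z": 0,"wx": 0,"wy": 0,"wz": 0},{"x": 0.02,"y": -0.2,"z": 0,"wx": 0,"wy": 0,"wz": 0},{"x": 0.025,"y": -0.24,"z": 0,"wx": 0,"wy": 0,"wz": 0},{"x": 0.03,"y": -0.28,"z": 0,"wx": 0,"wy": 0,"wz": 0},{"x": 0.035,"y": -0.32,"z": 0,"wx": 0,"wy": 0,"wz": 0},{"x": 0.04,"y": -0.35,"z": 0,"wx": 0,"wy": 0,"wz": 0},{"x": 0.04,"y": -0.35,"z": 0,"wx": 0,"wy": 0,"wz": 0}])

```text
t: 2.77
tool_pos: [456.8, -166.0, 331.7]
tool_rot: [[-0.908, 0.418, 0.0], [0.418, 0.908, -0.006], [-0.003, -0.005, -1.0]]
force: [0.0, -0.7, -0.2]
grip_width: 85.6
grip_force: 0.0
```

```bash
cat > w.py <<'E'
from h import *
import sys
s=sense(); p,W=look("wrist"); cv2.imwrite(f"pics/{sys.argv[1]}.png",p["frame"])
print(np.round(s["tool_pos"],1), "yaw of y",np.degrees(np.arctan2(s["tool_rot"][1][1],s["tool_rot"][0][1])),s["force"])
for q in sys.argv[2:]:
    for d in eyes.silhouettes(q,p):
        if d["confidence"]<.3: continue
        P=W[d["mask"]]; P=P[~np.isnan(P).any(1)]
        if len(P)<20: continue
        z95=np.percentile(P[:,2],95); lo=np.percentile(P[:,2],20)
        for nm,z0,z1 in (("shield/top",max(lo-3,5),lo+5),("teat",z95-6,z95+5)):
            Q=P[(P[:,2]>z0)&(P[:,2]<z1)]; 
            if len(Q)<5: continue
            r=cv2.minAreaRect(Q[:,:2].astype(np.float32)); c=Q[:,:2].mean(0); w,v=np.linalg.eigh(np.cov((Q[:,:2]-c).T))
            print(q,round(d["confidence"],2),np.round(d["box"]).astype(int).tolist(),nm,"zmed",round(np.median(Q[:,2]),1),"mean",np.round(c,1),"rect",np.round(r[0],1),np.round(r[1],1),round(r[2],1),"long yaw",round(np.degrees(np.arctan2(v[1,1],v[0,1])),1))
E
python3 w.py w1 pacifier_a clip jar
```

```text
[ 456.8 -166.   331.7] yaw of y 65.29224666519535 [ 0.03905137 -0.68247613 -0.1943983 ]
pacifier_a 0.78 [103, 168, 129, 189] shield/top zmed 14.6 mean [ 389.6 -421.4] rect [ 390.4 -426.6] [33.4 49. ] 15.5 long yaw 125.2
pacifier_a 0.78 [103, 168, 129, 189] teat zmed 39.0 mean [ 390.9 -425.7] rect [ 391.1 -427.4] [16.5 16.1] 19.6 long yaw 175.5
pacifier_a 0.77 [279, 133, 296, 165] shield/top zmed 18.2 mean [ 462.3 -118.7] rect [ 463.9 -118.6] [33.9 49.2] 66.4 long yaw 153.4
pacifier_a 0.77 [279, 133, 296, 165] teat zmed 42.4 mean [ 463.5 -119. ] rect [ 463.7 -118.1] [18.1 17.4] 67.9 long yaw 59.0
pacifier_a 0.7 [170, 61, 199, 90] shield/top zmed 14.2 mean [ 291.  -222.8] rect [ 290.  -224.5] [33.9 48.9] 18.5 long yaw 113.5
pacifier_a 0.7 [170, 61, 199, 90] teat zmed 38.7 mean [ 291.5 -223.9] rect [ 291.1 -224.5] [18.1 18.2] 32.0 long yaw 175.3
pacifier_a 0.64 [211, 168, 234, 191] shield/top zmed 18.5 mean [ 468.1 -243.4] rect [ 470.3 -245.6] [34.4 48.4] 75.6 long yaw 173.3
pacifier_a 0.64 [211, 168, 234, 191] teat zmed 42.6 mean [ 470.1 -244.5] rect [ 470.7 -244.4] [16.6 17.8] 64.7 lo
[... 567 characters left out ...]
d/top zmed 18.6 mean [ 603.8 -244.1] rect [ 607.7 -242.3] [59.  37.7] 66.0 long yaw 71.9
pacifier_a 0.56 [244, 230, 269, 254] teat zmed 18.6 mean [ 604.  -244.3] rect [ 607.7 -242.3] [59.  37.7] 66.0 long yaw 71.8
clip 0.59 [244, 231, 271, 252] shield/top zmed 18.0 mean [ 602.9 -242.3] rect [ 605.4 -239.9] [58.8 38. ] 73.3 long yaw 68.1
clip 0.59 [244, 231, 271, 252] teat zmed 18.6 mean [ 603.9 -243.9] rect [ 607.8 -242.3] [58.9 37.7] 66.0 long yaw 70.8
jar 0.56 [308, 192, 335, 222] shield/top zmed 32.4 mean [ 569.3 -105.3] rect [ 573.5 -105.9] [23.3 42.3] 9.6 long yaw 96.6
jar 0.56 [308, 192, 335, 222] teat zmed 59.2 mean [ 581.7 -104.1] rect [ 582.6 -103.7] [39.2 38.1] 28.6 long yaw -163.2
```

Call:
move_arm(increments=[{"x": 0.002,"y": 0.013,"z": -0.03,"wx": 0,"wy": 0,"wz": 0},{"x": 0.004,"y": 0.026,"z": -0.06,"wx": 0,"wy": 0,"wz": 0},{"x": 0.006,"y": 0.039,"z": -0.09,"wx": 0,"wy": 0,"wz": 0},{"x": 0.006,"y": 0.039,"z": -0.13,"wx": 0,"wy": 0,"wz": 0},{"x": 0.006,"y": 0.039,"z": -0.17,"wx": 0,"wy": 0,"wz": 0},{"x": 0.006,"y": 0.039,"z": -0.21,"wx": 0,"wy": 0,"wz": 0},{"x": 0.006,"y": 0.039,"z": -0.235,"wx": 0,"wy": 0,"wz": 0},{"x": 0.006,"y": 0.039,"z": -0.24,"wx": 0,"wy": 0,"wz": 0},{"x": 0.006,"y": 0.039,"z": -0.24,"wx": 0,"wy": 0,"wz": 0},{"x": 0.006,"y": 0.039,"z": -0.24,"wx": 0,"wy": 0,"wz": 0}], hand=0.75, squeeze=20)

```text
t: 3.8
tool_pos: [465.5, -117.6, 92.6]
tool_rot: [[-0.915, 0.404, 0.002], [0.404, 0.915, -0.0], [-0.002, 0.001, -1.0]]
force: [1.7, -0.5, 0.4]
grip_width: 63.9
grip_force: 0.0
```

```bash
python3 w.py w2 pacifier_a; python3 -c "
from h import *;print(sense()['q'])"
```

```text
[ 465.5 -117.6   92.6] yaw of y 66.18019537490008 [ 1.65127753 -0.54039916  0.38965794]
pacifier_a 0.93 [242, 176, 275, 232] shield/top zmed 18.3 mean [ 460.5 -116.2] rect [ 464. -118.] [33.1 50. ] 67.3 long yaw 159.3
pacifier_a 0.93 [242, 176, 275, 232] teat zmed 42.6 mean [ 462.7 -117.4] rect [ 463.6 -118. ] [18.2 17.7] 53.9 long yaw 80.2
pacifier_a 0.81 [117, 235, 155, 282] shield/top zmed 18.4 mean [ 467.1 -241.5] rect [ 470.  -244.7] [35.4 49.1] 85.9 long yaw 179.4
pacifier_a 0.81 [117, 235, 155, 282] teat zmed 42.6 mean [ 468.8 -242.7] rect [ 469.4 -244.1] [16.5 18.1] 89.4 long yaw -162.6
pacifier_a 0.65 [1, 312, 45, 355] shield/top zmed 14.5 mean [ 496.  -425.2] rect [ 497.7 -430. ] [49.3 36.7] 7.1 long yaw -173.0
pacifier_a 0.65 [1, 312, 45, 355] teat zmed 38.1 mean [ 496.9 -424.8] rect [ 497.9 -425.7] [14.  18.2] 84.1 long yaw -171.8
pacifier_a 0.61 [9, 34, 76, 95] shield/top zmed 14.3 mean [ 292.4 -219.8] rect [ 291.7 -223.2] [35.4 49.9] 30.3 long yaw 120.1
pacifier_a 0.61 [9, 34, 76, 95] teat zmed 38.4 mean [ 292.2 -221.9] rect [ 291.6 -223.2] [18.1 18.6] 9.8 long yaw 135.5
[-14.11293099  18.85835927  32.41109945 109.47416572 -12.3164304
  54.79016284  90.13770975]
```

Call:
move_arm(increments=[{"x": -0.001,"y": 0,"z": -0.03,"wx": 0,"wy": 0,"wz": 0},{"x": -0.001,"y": 0,"z": -0.05,"wx": 0,"wy": 0,"wz": 0},{"x": -0.001,"y": 0,"z": -0.07,"wx": 0,"wy": 0,"wz": 0},{"x": -0.001,"y": 0,"z": -0.08,"wx": 0,"wy": 0,"wz": 0},{"x": -0.001,"y": 0,"z": -0.085,"wx": 0,"wy": 0,"wz": 0},{"x": -0.001,"y": 0,"z": -0.085,"wx": 0,"wy": 0,"wz": 0},{"x": -0.001,"y": 0,"z": -0.085,"wx": 0,"wy": 0,"wz": 0}])

```text
t: 4.48
tool_pos: [464.4, -118.6, 7.5]
tool_rot: [[-0.914, 0.406, 0.002], [0.406, 0.914, -0.0], [-0.002, 0.001, -1.0]]
force: [-0.0, -0.8, 0.1]
grip_width: 64.1
grip_force: 0.0
```

Call:
move_arm(increments=[{"x": 0,"y": 0,"z": 0,"wx": 0,"wy": 0,"wz": 0},{"x": 0,"y": 0,"z": 0,"wx": 0,"wy": 0,"wz": 0},{"x": 0,"y": 0,"z": 0,"wx": 0,"wy": 0,"wz": 0},{"x": 0,"y": 0,"z": 0,"wx": 0,"wy": 0,"wz": 0},{"x": 0,"y": 0,"z": 0,"wx": 0,"wy": 0,"wz": 0},{"x": 0,"y": 0,"z": 0,"wx": 0,"wy": 0,"wz": 0}], hand=0.2, squeeze=30)

```text
t: 4.98
tool_pos: [464.1, -118.5, 7.4]
tool_rot: [[-0.914, 0.406, 0.002], [0.406, 0.914, 0.0], [-0.002, 0.001, -1.0]]
force: [-1.6, 0.1, 6.6]
grip_width: 32.4
grip_force: 29.9
```

Call:
move_arm(increments=[{"x": 0,"y": 0,"z": 0.02,"wx": 0,"wy": 0,"wz": 0},{"x": 0,"y": 0,"z": 0.055,"wx": 0,"wy": 0,"wz": 0},{"x": 0,"y": 0,"z": 0.09,"wx": 0,"wy": 0,"wz": -0.1},{"x": 0.005,"y": 0.02,"z": 0.12,"wx": 0,"wy": 0,"wz": -0.21},{"x": 0.01,"y": 0.05,"z": 0.14,"wx": 0,"wy": 0,"wz": -0.32},{"x": 0.015,"y": 0.08,"z": 0.15,"wx": 0,"wy": 0,"wz": -0.43},{"x": 0.02,"y": 0.11,"z": 0.16,"wx": 0,"wy": 0,"wz": -0.54},{"x": 0.025,"y": 0.14,"z": 0.16,"wx": 0,"wy": 0,"wz": -0.65},{"x": 0.028,"y": 0.17,"z": 0.16,"wx": 0,"wy": 0,"wz": -0.76},{"x": 0.03,"y": 0.2,"z": 0.16,"wx": 0,"wy": 0,"wz": -0.87}])

```text
t: 5.82
tool_pos: [493.3, 83.3, 166.7]
tool_rot: [[-0.274, 0.962, 0.001], [0.962, 0.274, 0.001], [0.0, 0.001, -1.0]]
force: [0.2, 0.3, 0.1]
grip_width: 32.9
grip_force: 30.3
```

Call:
move_arm(increments=[{"x": 0,"y": 0.02,"z": 0,"wx": 0,"wy": 0,"wz": -0.1},{"x": 0.001,"y": 0.04,"z": 0,"wx": 0,"wy": 0,"wz": -0.2},{"x": 0.001,"y": 0.06,"z": 0,"wx": 0,"wy": 0,"wz": -0.3},{"x": 0.001,"y": 0.073,"z": 0,"wx": 0,"wy": 0,"wz": -0.4},{"x": 0.001,"y": 0.073,"z": 0,"wx": 0,"wy": 0,"wz": -0.491},{"x": 0.001,"y": 0.073,"z": 0,"wx": 0,"wy": 0,"wz": -0.491},{"x": 0.001,"y": 0.073,"z": 0,"wx": 0,"wy": 0,"wz": -0.491},{"x": 0.001,"y": 0.073,"z": 0,"wx": 0,"wy": 0,"wz": -0.491}])

```text
t: 6.48
tool_pos: [494.1, 153.9, 166.3]
tool_rot: [[0.206, 0.979, -0.0], [0.979, -0.206, -0.0], [-0.0, 0.0, -1.0]]
force: [-0.2, -0.7, 0.5]
grip_width: 33.2
grip_force: 30.3
```

```bash
cat > c.py <<'E'
from h import *
import sys
s=sense(); print(s["tool_pos"],s["grip_width"],s["q"])
p,W=look("wrist"); cv2.imwrite(f"pics/{sys.argv[1]}.png",p["frame"])
R=W.reshape(-1,3); R=R[~np.isnan(R).any(1)]
k=(abs(R[:,0]-488)<95)&(abs(R[:,1]-126)<110)&(R[:,2]>46)&(R[:,2]<56); A=R[k]
A=A[((A[:,:2]-[488,126])@[.978,-.211])<57]
print(len(A),cv2.minAreaRect(A[:,:2].astype(np.float32)),np.median(A[:,2]))
X=(A[:,:2]-[488,126])@np.array([[.978,.211],[-.211,.978]])
print("x range",np.percentile(X[:,0],[1,5,50,95,99]),"y",np.percentile(X[:,1],[1,5,95,99]))
k=(abs(R[:,0]-488)<35)&(abs(R[:,1]-126)<45)&(R[:,2]<20);print("floor",np.median(R[k],0))
E
python3 c.py w3
```

```text
[494.08677248 153.85549475 166.31874429] 33.174637612159586 [-51.3852116   19.75214804  41.45713294  98.71683589 -14.06024049
  66.86602204 -17.8994994 ]
1613 ((491.2458801269531, 142.83706665039062), (108.9726791381836, 112.92079162597656), 77.76911163330078) 51.91724670555635
x range [-56.32843995 -55.58458406  11.8381777   53.36823565  54.00406191] y [-33.12591251 -25.15201845  71.34358877  71.50921742]
floor [491.76517317 137.51561104   4.37092038]
```

View pics/w3.png

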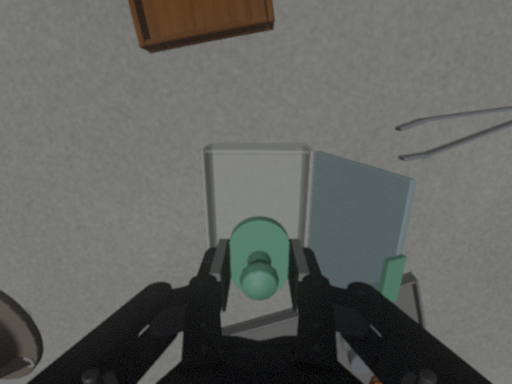

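Call:
move_arm(increments=[{"x": 0,"y": 0.003,"z": -0.04,"wx": 0,"wy": 0,"wz": 0},{"x": 0,"y": 0.003,"z": -0.08,"wx": 0,"wy": 0,"wz": 0},{"x": 0,"y": 0.003,"z": -0.11,"wx": 0,"wy": 0,"wz": 0},{"x": 0,"y": 0.003,"z": -0.135,"wx": 0,"wy": 0,"wz": 0},{"x": 0,"y": 0.003,"z": -0.15,"wx": 0,"wy": 0,"wz": 0},{"x": 0,"y": 0.003,"z": -0.157,"wx": 0,"wy": 0,"wz": 0},{"x": 0,"y": 0.003,"z": -0.158,"wx": 0,"wy": 0,"wz": 0},{"x": 0,"y": 0.003,"z": -0.158,"wx": 0,"wy": 0,"wz": 0}])

```text
t: 7.2
tool_pos: [494.8, 157.2, 8.7]
tool_rot: [[0.207, 0.978, 0.001], [0.978, -0.207, 0.0], [0.0, 0.001, -1.0]]
force: [0.8, -0.1, -1.2]
grip_width: 33.5
grip_force: 30.4
```

Call:
move_arm(increments=[{"x": 0,"y": 0,"z": 0,"wx": 0,"wy": 0,"wz": 0},{"x": 0,"y": 0,"z": 0,"wx": 0,"wy": 0,"wz": 0},{"x": 0,"y": 0,"z": 0,"wx": 0,"wy": 0,"wz": 0},{"x": 0,"y": 0,"z": 0,"wx": 0,"wy": 0,"wz": 0},{"x": 0,"y": 0,"z": 0.02,"wx": 0,"wy": 0,"wz": 0},{"x": 0,"y": 0,"z": 0.05,"wx": 0,"wy": 0,"wz": 0},{"x": 0,"y": 0,"z": 0.09,"wx": 0,"wy": 0,"wz": 0},{"x": 0,"y": -0.02,"z": 0.13,"wx": 0,"wy": 0,"wz": 0},{"x": 0,"y": -0.05,"z": 0.16,"wx": 0,"wy": 0,"wz": 0}], hand=0.6)

```text
t: 7.95
tool_pos: [496.1, 113.5, 168.8]
tool_rot: [[0.2, 0.98, 0.006], [0.98, -0.2, 0.003], [0.004, 0.005, -1.0]]
force: [1.3, 0.2, 0.6]
grip_width: 51.2
grip_force: 0.0
```

```bash
python3 w.py w4 pacifier_a; python3 c.py w4b
```

```text
[496.1 113.5 168.8] yaw of y -11.520136845460588 [1.27082467 0.16785845 0.59644173]
pacifier_a 0.61 [238, 123, 262, 169] shield/top zmed 18.2 mean [496.4 159.2] rect [496.  158.1] [48.9 31.8] 77.1 long yaw 77.0
pacifier_a 0.61 [238, 123, 262, 169] teat zmed 42.6 mean [495.9 158.8] rect [496.1 158.5] [17.  17.7] 34.0 long yaw 81.5
[500.04524993 104.17049861 172.31944111] 50.942575538661885 [-48.12322743  18.10970955  43.32634442 100.09548159 -13.39913703
  66.22102305 -13.34060044]
2480 ((487.2474060058594, 127.5998306274414), (141.03079223632812, 112.35850524902344), 77.77335357666016) 51.85576127333209
x range [-56.51819731 -55.53160549   6.97214709  53.48808731  54.20985529] y [-68.13651572 -66.68611055  70.74206283  71.79345619]
floor [486.93107021 125.80161177   4.45667071]
```

Call:
move_arm(increments=[{"x": 0,"y": -0.03,"z": 0,"wx": 0,"wy": 0,"wz": 0.1},{"x": 0,"y": -0.06,"z": 0,"wx": 0,"wy": 0,"wz": 0.21},{"x": -0.002,"y": -0.09,"z": 0,"wx": 0,"wy": 0,"wz": 0.32},{"x": -0.005,"y": -0.12,"z": 0,"wx": 0,"wy": 0,"wz": 0.43},{"x": -0.008,"y": -0.15,"z": 0,"wx": 0,"wy": 0,"wz": 0.54},{"x": -0.011,"y": -0.18,"z": 0,"wx": 0,"wy": 0,"wz": 0.65},{"x": -0.014,"y": -0.21,"z": 0,"wx": 0,"wy": 0,"wz": 0.76},{"x": -0.017,"y": -0.24,"z": 0,"wx": 0,"wy": 0,"wz": 0.87},{"x": -0.019,"y": -0.27,"z": 0,"wx": 0,"wy": 0,"wz": 0.98},{"x": -0.021,"y": -0.3,"z": 0,"wx": 0,"wy": 0,"wz": 1.09}], hand=0.75)

```text
t: 8.93
tool_pos: [473.2, -190.3, 164.7]
tool_rot: [[-0.776, 0.63, -0.0], [0.63, 0.776, 0.0], [0.001, 0.0, -1.0]]
force: [1.3, -0.4, 0.6]
grip_width: 64.0
grip_force: 0.0
```

Call:
move_arm(increments=[{"x": -0.001,"y": -0.02,"z": -0.01,"wx": 0,"wy": 0,"wz": 0.1},{"x": -0.002,"y": -0.035,"z": -0.025,"wx": 0,"wy": 0,"wz": 0.2},{"x": -0.003,"y": -0.045,"z": -0.04,"wx": 0,"wy": 0,"wz": 0.3},{"x": -0.003,"y": -0.052,"z": -0.055,"wx": 0,"wy": 0,"wz": 0.41},{"x": -0.003,"y": -0.052,"z": -0.07,"wx": 0,"wy": 0,"wz": 0.515},{"x": -0.003,"y": -0.052,"z": -0.075,"wx": 0,"wy": 0,"wz": 0.515},{"x": -0.003,"y": -0.052,"z": -0.075,"wx": 0,"wy": 0,"wz": 0.515},{"x": -0.003,"y": -0.052,"z": -0.075,"wx": 0,"wy": 0,"wz": 0.515}])

```text
t: 9.6
tool_pos: [470.4, -241.1, 90.3]
tool_rot: [[-0.985, 0.174, -0.0], [0.174, 0.985, 0.0], [0.0, 0.0, -1.0]]
force: [0.9, -0.8, 1.7]
grip_width: 64.1
grip_force: 0.0
```

```bash
python3 w.py w5 pacifier_a clip | head -8
```

```text
[ 470.4 -241.1   90.3] yaw of y 79.97653153998385 [ 0.85741446 -0.77158251  1.74018052]
pacifier_a 0.77 [2, 132, 62, 178] shield/top zmed 14.4 mean [ 390.3 -420.7] rect [ 390.6 -426.2] [34.5 49.9] 14.3 long yaw 126.8
pacifier_a 0.77 [2, 132, 62, 178] teat zmed 38.3 mean [ 391.1 -423.4] rect [ 391.4 -424.6] [14.5 18.3] 74.3 long yaw 165.1
pacifier_a 0.7 [49, 240, 101, 287] shield/top zmed 14.4 mean [ 495.7 -426.3] rect [ 497.9 -428.8] [49.8 34.4] 10.1 long yaw -171.1
pacifier_a 0.7 [49, 240, 101, 287] teat zmed 38.4 mean [ 496.6 -426.8] rect [ 497.1 -428. ] [18.7 16.3] 28.4 long yaw -146.9
pacifier_a 0.56 [67, 2, 134, 33] shield/top zmed 14.2 mean [ 303.7 -328.9] rect [ 304.4 -329.2] [49.6 20.4] 77.6 long yaw 83.8
pacifier_a 0.56 [67, 2, 134, 33] teat zmed 35.1 mean [ 303.  -326.4] rect [ 303.  -327.3] [14.5  4.3] 87.5 long yaw 85.6
clip 0.7 [254, 299, 312, 339] shield/top zmed 14.5 mean [ 596.9 -239.1] rect [ 605.2 -239.5] [61.6 37.7] 71.8 long yaw 69.8
```

View pics/w5.png

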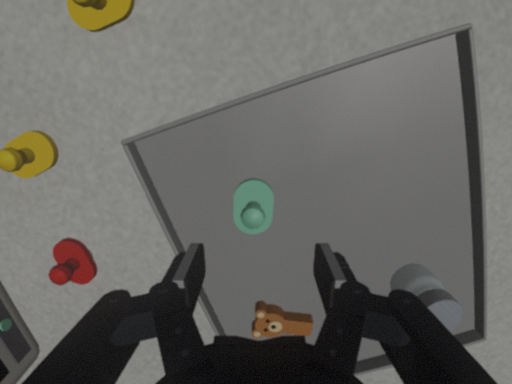

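```bash
cat > g.py <<'E'
from h import *
p,W=look("wrist"); f=cv2.cvtColor(p["frame"],cv2.COLOR_BGR2HSV)
m=(f[...,0]>65)&(f[...,0]<90)&(f[...,1]>60)
n,l,st,_=cv2.connectedComponentsWithStats(m.astype(np.uint8))
for i in range(1,n):
    if st[i,4]<300: continue
    P=W[l==i];P=P[~np.isnan(P).any(1)]
    Q=P[(P[:,2]>15)&(P[:,2]<21)]
    if len(Q)>20: print(st[i],cv2.minAreaRect(Q[:,:2].astype(np.float32)),np.median(Q[:,2]))
    Q=P[(P[:,2]>37)]
    if len(Q)>20: print("teat",cv2.minAreaRect(Q[:,:2].astype(np.float32)))
s=sense();print(s["tool_pos"])
E
python3 g.py
```

```text
[ 234  177   40   55 1780] ((470.33837890625, -245.45587158203125), (32.7260627746582, 49.50282669067383), 78.5596694946289) 18.197333854551488
teat ((469.59881591796875, -245.63510131835938), (18.208236694335938, 17.203500747680664), 15.835346221923828)
[ 471.06499397 -241.741108     91.58159698]
```

Call:
move_arm(increments=[{"x": 0,"y": -0.001,"z": -0.03,"wx": 0,"wy": 0,"wz": -0.02},{"x": 0,"y": -0.001,"z": -0.05,"wx": 0,"wy": 0,"wz": -0.02},{"x": 0,"y": -0.001,"z": -0.07,"wx": 0,"wy": 0,"wz": -0.02},{"x": 0,"y": -0.001,"z": -0.082,"wx": 0,"wy": 0,"wz": -0.02},{"x": 0,"y": -0.001,"z": -0.087,"wx": 0,"wy": 0,"wz": -0.02},{"x": 0,"y": -0.001,"z": -0.087,"wx": 0,"wy": 0,"wz": -0.02},{"x": 0,"y": -0.001,"z": -0.087,"wx": 0,"wy": 0,"wz": -0.02}])

```text
t: 10.38
tool_pos: [470.9, -243.1, 4.4]
tool_rot: [[-0.981, 0.193, 0.001], [0.193, 0.981, -0.001], [-0.001, -0.0, -1.0]]
force: [-0.2, -0.2, -0.8]
grip_width: 64.1
grip_force: 0.0
```

Call:
move_arm(increments=[{"x": 0,"y": 0,"z": 0,"wx": 0,"wy": 0,"wz": 0},{"x": 0,"y": 0,"z": 0,"wx": 0,"wy": 0,"wz": 0},{"x": 0,"y": 0,"z": 0,"wx": 0,"wy": 0,"wz": 0},{"x": 0,"y": 0,"z": 0,"wx": 0,"wy": 0,"wz": 0},{"x": 0,"y": 0,"z": 0,"wx": 0,"wy": 0,"wz": 0},{"x": 0,"y": 0,"z": 0,"wx": 0,"wy": 0,"wz": 0}], hand=0.2)

```text
t: 10.88
tool_pos: [471.2, -243.4, 4.9]
tool_rot: [[-0.981, 0.193, 0.002], [0.193, 0.981, -0.001], [-0.003, -0.0, -1.0]]
force: [-1.4, 0.8, 6.1]
grip_width: 33.1
grip_force: 30.3
```

Call:
move_arm(increments=[{"x": 0,"y": 0,"z": 0.02,"wx": 0,"wy": 0,"wz": 0},{"x": 0,"y": 0,"z": 0.055,"wx": 0,"wy": 0,"wz": 0},{"x": 0,"y": 0.01,"z": 0.09,"wx": 0,"wy": 0,"wz": -0.1},{"x": 0,"y": 0.03,"z": 0.12,"wx": 0,"wy": 0,"wz": -0.21},{"x": 0,"y": 0.06,"z": 0.14,"wx": 0,"wy": 0,"wz": -0.32},{"x": 0,"y": 0.09,"z": 0.15,"wx": 0,"wy": 0,"wz": -0.43},{"x": 0.002,"y": 0.125,"z": 0.16,"wx": 0,"wy": 0,"wz": -0.54},{"x": 0.004,"y": 0.16,"z": 0.16,"wx": 0,"wy": 0,"wz": -0.65},{"x": 0.006,"y": 0.195,"z": 0.16,"wx": 0,"wy": 0,"wz": -0.76},{"x": 0.008,"y": 0.23,"z": 0.16,"wx": 0,"wy": 0,"wz": -0.87}])

```text
t: 11.72
tool_pos: [477.8, -14.5, 164.0]
tool_rot: [[-0.49, 0.872, 0.001], [0.872, 0.49, 0.001], [0.0, 0.001, -1.0]]
force: [-0.5, 0.1, 0.1]
grip_width: 33.3
grip_force: 30.0
```

Call:
move_arm(increments=[{"x": 0,"y": 0.02,"z": 0,"wx": 0,"wy": 0,"wz": -0.1},{"x": 0.001,"y": 0.04,"z": 0,"wx": 0,"wy": 0,"wz": -0.2},{"x": 0.001,"y": 0.06,"z": 0,"wx": 0,"wy": 0,"wz": -0.3},{"x": 0.002,"y": 0.08,"z": 0,"wx": 0,"wy": 0,"wz": -0.41},{"x": 0.002,"y": 0.095,"z": 0,"wx": 0,"wy": 0,"wz": -0.52},{"x": 0.002,"y": 0.107,"z": 0,"wx": 0,"wy": 0,"wz": -0.63},{"x": 0.002,"y": 0.112,"z": 0,"wx": 0,"wy": 0,"wz": -0.716},{"x": 0.002,"y": 0.112,"z": 0,"wx": 0,"wy": 0,"wz": -0.716},{"x": 0.002,"y": 0.112,"z": 0,"wx": 0,"wy": 0,"wz": -0.716}])

```text
t: 12.47
tool_pos: [479.8, 95.9, 163.5]
tool_rot: [[0.194, 0.981, -0.0], [0.981, -0.194, -0.001], [-0.001, -0.0, -1.0]]
force: [0.2, -0.0, 0.0]
grip_width: 33.1
grip_force: 30.0
```

```bash
python3 c.py w6; python3 g.py
```

```text
[479.76701764  95.94752392 163.45135123] 33.059053384595806 [-48.01474303  16.41122337  42.69481305 103.1363345  -12.15433167
  65.17866758 -12.53467567]
2616 ((487.60455322265625, 127.96833801269531), (139.8382110595703, 112.63725280761719), 77.71516418457031) 51.89783129085352
x range [-56.42203178 -55.55675602  20.11558045  53.8496702   54.69995048] y [-67.51036642 -65.7130314   70.60306556  71.31530918]
floor [486.44196481 125.99297517   4.4221069 ]
[ 246  100   32   48 1253] ((495.74267578125, 158.06210327148438), (47.8629264831543, 32.19116973876953), 80.22552490234375) 18.181003879474645
teat ((495.8856201171875, 158.174560546875), (18.061279296875, 17.6003360748291), 80.96439361572266)
teat ((580.2235107421875, 108.04595184326172), (36.570777893066406, 16.95644760131836), 78.40376281738281)
teat ((481.2993469238281, 98.80047607421875), (46.77789306640625, 34.76368713378906), 80.99642181396484)
[479.98070543  95.03335923 163.64606732]
```

View pics/w6.png

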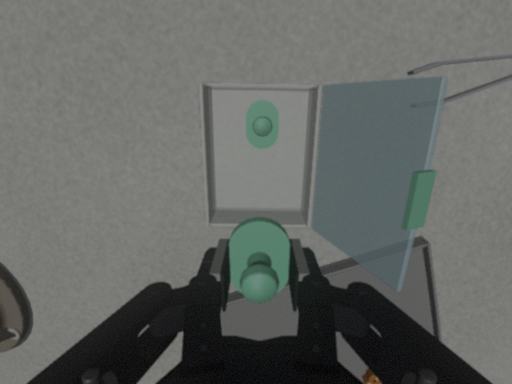

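Call:
move_arm(increments=[{"x": 0,"y": 0,"z": -0.04,"wx": 0,"wy": 0,"wz": 0},{"x": 0,"y": 0,"z": -0.08,"wx": 0,"wy": 0,"wz": 0},{"x": 0,"y": 0,"z": -0.11,"wx": 0,"wy": 0,"wz": 0},{"x": 0,"y": 0,"z": -0.135,"wx": 0,"wy": 0,"wz": 0},{"x": 0,"y": 0,"z": -0.15,"wx": 0,"wy": 0,"wz": 0},{"x": 0,"y": 0,"z": -0.156,"wx": 0,"wy": 0,"wz": 0},{"x": 0,"y": 0,"z": -0.157,"wx": 0,"wy": 0,"wz": 0},{"x": 0,"y": 0,"z": -0.157,"wx": 0,"wy": 0,"wz": 0}])

```text
t: 13.23
tool_pos: [480.8, 95.4, 7.2]
tool_rot: [[0.198, 0.98, 0.001], [0.98, -0.198, -0.0], [0.0, 0.001, -1.0]]
force: [-0.1, 0.3, 0.5]
grip_width: 33.0
grip_force: 30.0
```

Call:
move_arm(increments=[{"x": 0,"y": 0,"z": 0,"wx": 0,"wy": 0,"wz": 0},{"x": 0,"y": 0,"z": 0,"wx": 0,"wy": 0,"wz": 0},{"x": 0,"y": 0,"z": 0,"wx": 0,"wy": 0,"wz": 0},{"x": 0,"y": 0,"z": 0,"wx": 0,"wy": 0,"wz": 0},{"x": 0,"y": 0,"z": 0.02,"wx": 0,"wy": 0,"wz": 0},{"x": 0,"y": 0,"z": 0.05,"wx": 0,"wy": 0,"wz": 0},{"x": 0,"y": 0,"z": 0.09,"wx": 0,"wy": 0,"wz": 0},{"x": 0,"y": -0.02,"z": 0.13,"wx": 0,"wy": 0,"wz": 0},{"x": 0,"y": -0.04,"z": 0.16,"wx": 0,"wy": 0,"wz": 0}], hand=0.6)

```text
t: 13.98
tool_pos: [481.5, 57.2, 169.5]
tool_rot: [[0.193, 0.981, 0.004], [0.981, -0.193, 0.001], [0.002, 0.004, -1.0]]
force: [0.5, -0.7, -0.2]
grip_width: 51.1
grip_force: 0.0
```

```bash
python3 g.py;python3 -c "
from h import *;print(sense()['q'])"
```

```text
[ 237   62   32   50 1347] ((495.7857971191406, 157.99461364746094), (47.465579986572266, 31.97565460205078), 78.43470764160156) 17.98440992904696
teat ((495.7035217285156, 158.12939453125), (18.911157608032227, 17.177968978881836), 79.07386016845703)
teat ((582.8861694335938, 107.28792572021484), (35.72322082519531, 16.709489822387695), 78.3344955444336)
[ 237  125   30   45 1126] ((482.1988525390625, 97.39494323730469), (48.100582122802734, 31.994796752929688), 78.49862670898438) 18.198248808547618
teat ((482.1913146972656, 97.34989929199219), (17.752138137817383, 16.25541114807129), 79.12145233154297)
[486.07958243  49.67838713 175.91880006]
[-44.88076619  15.01317675  44.86290141 103.11379958 -11.53808703
  65.61372711  -8.0597409 ]
```

Call:
move_arm(increments=[{"x": 0.012,"y": -0.03,"z": 0,"wx": 0,"wy": 0,"wz": 0},{"x": 0.025,"y": -0.06,"z": 0,"wx": 0,"wy": 0,"wz": 0},{"x": 0.038,"y": -0.09,"z": 0,"wx": 0,"wy": 0,"wz": 0},{"x": 0.053,"y": -0.12,"z": 0,"wx": 0,"wy": 0,"wz": 0},{"x": 0.068,"y": -0.15,"z": 0,"wx": 0,"wy": 0,"wz": -0.02},{"x": 0.083,"y": -0.18,"z": -0.01,"wx": 0,"wy": 0,"wz": -0.05},{"x": 0.098,"y": -0.21,"z": -0.02,"wx": 0,"wy": 0,"wz": -0.08},{"x": 0.113,"y": -0.24,"z": -0.03,"wx": 0,"wy": 0,"wz": -0.11},{"x": 0.125,"y": -0.265,"z": -0.035,"wx": 0,"wy": 0,"wz": -0.14},{"x": 0.131,"y": -0.284,"z": -0.04,"wx": 0,"wy": 0,"wz": -0.14}], hand=0.5)

```text
t: 14.87
tool_pos: [612.2, -231.5, 125.7]
tool_rot: [[0.335, 0.942, 0.001], [0.942, -0.334, -0.003], [-0.003, 0.002, -1.0]]
force: [0.2, 0.4, -0.3]
grip_width: 43.0
grip_force: 0.0
```

Call:
move_arm(increments=[{"x": 0,"y": 0,"z": 0,"wx": 0,"wy": 0,"wz": 0},{"x": 0,"y": 0,"z": 0,"wx": 0,"wy": 0,"wz": 0},{"x": 0,"y": 0,"z": 0,"wx": 0,"wy": 0,"wz": 0}])

```text
t: 15.12
tool_pos: [611.5, -227.3, 126.7]
tool_rot: [[0.331, 0.943, 0.001], [0.943, -0.331, 0.001], [0.001, 0.0, -1.0]]
force: [0.4, 0.4, 0.6]
grip_width: 42.8
grip_force: 0.0
```

```bash
cat > k.py <<'E'
from h import *
s=sense(); print(s["tool_pos"],np.degrees(np.arctan2(s["tool_rot"][1][1],s["tool_rot"][0][1])))
p,W=look("wrist"); cv2.imwrite("pics/w7.png",p["frame"])
f=p["frame"].astype(int)
m=(f[...,2]-f[...,0]>30)&(abs(W[...,0]-607)<60)&(abs(W[...,1]+240)<60)&(W[...,2]>14)
P=W[m]; r=cv2.minAreaRect(P[:,:2].astype(np.float32)); print(len(P),r,np.median(P[:,2]))
c=np.array(r[0]); 
t=P[(P[:,:2]-c)@[.34,.94]>3][:,:2]
r2=cv2.minAreaRect(t.astype(np.float32)); print("tail",r2)
x=(t-c)@[.34,.94]; cc=[t[(x>a)&(x<a+5)].mean(0) for a in (5,10,15,20,24)]; print(cc,x.max())
E
python3 k.py
```

```text
[ 611.49374423 -227.27867713  126.66590825] -19.35883337834142
1377 ((585.4351196289062, -233.72470092773438), (62.286865234375, 76.26136779785156), 74.08177185058594) 18.448268185045293
tail ((585.9876098632812, -215.51303100585938), (29.422168731689453, 68.5835189819336), 70.87779235839844)
[array([ 607.13046648, -233.82136281]), array([ 609.19148481, -229.08127851]), array([ 610.51999652, -224.09449313]), array([ 610.79593752, -218.67369598]), array([ 605.34689121, -212.6061648 ])] 32.298770415691166
```

View pics/w7.png

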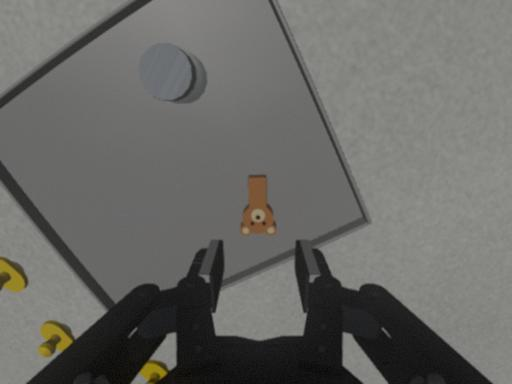

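```bash
sed -i 's/^P=W\[m\]; r=/n,l,st,_=cv2.connectedComponentsWithStats(m.astype(np.uint8)); m=(l==1+np.argmax(st[1:,4])); P=W[m]; r=/' k.py; python3 k.py
```

```text
[ 611.6844654  -226.49998546  126.87835586] -19.294049939052037
1319 ((605.4594116210938, -239.61216735839844), (61.99894714355469, 35.544918060302734), 72.7796630859375) 18.39378838995833
tail ((610.6026000976562, -223.43307495117188), (27.89077377319336, 16.774145126342773), 70.93619537353516)
[array([ 607.83577826, -232.43305152]), array([ 609.36330816, -227.70600463]), array([ 611.24012859, -223.13016611]), array([ 612.56233108, -218.38248305]), array([ 613.92867918, -214.62952799])] 30.917618030361112
```

Call:
move_arm(increments=[{"x": -0.001,"y": 0.001,"z": -0.035,"wx": 0,"wy": 0,"wz": 0},{"x": -0.001,"y": 0.001,"z": -0.07,"wx": 0,"wy": 0,"wz": 0},{"x": -0.001,"y": 0.001,"z": -0.095,"wx": 0,"wy": 0,"wz": 0},{"x": -0.001,"y": 0.001,"z": -0.112,"wx": 0,"wy": 0,"wz": 0},{"x": -0.001,"y": 0.001,"z": -0.12,"wx": 0,"wy": 0,"wz": 0},{"x": -0.001,"y": 0.001,"z": -0.121,"wx": 0,"wy": 0,"wz": 0},{"x": -0.001,"y": 0.001,"z": -0.121,"wx": 0,"wy": 0,"wz": 0}])

```text
t: 15.8
tool_pos: [610.8, -226.4, 6.4]
tool_rot: [[0.331, 0.944, 0.001], [0.944, -0.331, -0.0], [0.0, 0.001, -1.0]]
force: [0.3, -0.2, 0.7]
grip_width: 42.4
grip_force: 0.0
```

Call:
move_arm(increments=[{"x": 0,"y": 0,"z": 0,"wx": 0,"wy": 0,"wz": 0},{"x": 0,"y": 0,"z": 0,"wx": 0,"wy": 0,"wz": 0},{"x": 0,"y": 0,"z": 0,"wx": 0,"wy": 0,"wz": 0},{"x": 0,"y": 0,"z": 0,"wx": 0,"wy": 0,"wz": 0},{"x": 0,"y": 0,"z": 0,"wx": 0,"wy": 0,"wz": 0},{"x": 0,"y": 0,"z": 0,"wx": 0,"wy": 0,"wz": 0}], hand=0, squeeze=40)

```text
t: 16.3
tool_pos: [611.6, -227.8, 7.8]
tool_rot: [[0.332, 0.943, 0.004], [0.943, -0.332, -0.001], [0.0, 0.004, -1.0]]
force: [0.1, -0.5, 7.2]
grip_width: 17.0
grip_force: 41.5
```

Call:
move_arm(increments=[{"x": 0,"y": 0,"z": 0.02,"wx": 0,"wy": 0,"wz": 0},{"x": 0,"y": 0,"z": 0.06,"wx": 0,"wy": 0,"wz": 0},{"x": 0,"y": 0,"z": 0.1,"wx": 0,"wy": 0,"wz": 0},{"x": -0.01,"y": 0.01,"z": 0.135,"wx": 0,"wy": 0,"wz": 0},{"x": -0.025,"y": 0.03,"z": 0.165,"wx": 0,"wy": 0,"wz": 0},{"x": -0.04,"y": 0.055,"z": 0.19,"wx": 0,"wy": 0,"wz": 0},{"x": -0.055,"y": 0.085,"z": 0.21,"wx": 0,"wy": 0,"wz": 0},{"x": -0.07,"y": 0.115,"z": 0.225,"wx": 0,"wy": 0,"wz": 0},{"x": -0.085,"y": 0.15,"z": 0.23,"wx": 0,"wy": 0,"wz": 0},{"x": -0.1,"y": 0.185,"z": 0.23,"wx": 0,"wy": 0,"wz": 0}])

```text
t: 17.13
tool_pos: [510.2, -41.8, 237.6]
tool_rot: [[0.334, 0.943, 0.004], [0.943, -0.334, 0.0], [0.002, 0.004, -1.0]]
force: [0.4, 1.7, 0.1]
grip_width: 16.8
grip_force: 40.8
```

Call:
move_arm(increments=[{"x": -0.015,"y": 0.035,"z": 0,"wx": 0,"wy": 0,"wz": 0},{"x": -0.025,"y": 0.07,"z": 0,"wx": 0,"wy": 0,"wz": 0},{"x": -0.03,"y": 0.11,"z": 0,"wx": 0,"wy": 0,"wz": 0},{"x": -0.03,"y": 0.15,"z": 0,"wx": 0,"wy": 0,"wz": 0},{"x": -0.03,"y": 0.19,"z": 0,"wx": 0,"wy": 0,"wz": 0},{"x": -0.03,"y": 0.23,"z": 0,"wx": 0,"wy": 0,"wz": 0},{"x": -0.03,"y": 0.27,"z": 0,"wx": 0,"wy": 0,"wz": 0.03},{"x": -0.03,"y": 0.31,"z": 0,"wx": 0,"wy": 0,"wz": 0.07},{"x": -0.03,"y": 0.35,"z": -0.02,"wx": 0,"wy": 0,"wz": 0.12},{"x": -0.03,"y": 0.38,"z": -0.05,"wx": 0,"wy": 0,"wz": 0.17}])

```text
t: 17.97
tool_pos: [481.4, 340.4, 190.7]
tool_rot: [[0.162, 0.987, 0.006], [0.987, -0.162, 0.006], [0.007, 0.005, -1.0]]
force: [0.1, 0.0, 0.1]
grip_width: 16.9
grip_force: 40.8
```

Call:
move_arm(increments=[{"x": 0,"y": 0.015,"z": -0.02,"wx": 0,"wy": 0,"wz": 0.05},{"x": 0,"y": 0.03,"z": -0.05,"wx": 0,"wy": 0,"wz": 0.1},{"x": 0,"y": 0.037,"z": -0.08,"wx": 0,"wy": 0,"wz": 0.12},{"x": 0,"y": 0.037,"z": -0.1,"wx": 0,"wy": 0,"wz": 0.12},{"x": 0,"y": 0.037,"z": -0.11,"wx": 0,"wy": 0,"wz": 0.12},{"x": 0,"y": 0.037,"z": -0.11,"wx": 0,"wy": 0,"wz": 0.12},{"x": 0,"y": 0.037,"z": -0.11,"wx": 0,"wy": 0,"wz": 0.12}])

```text
t: 18.55
tool_pos: [480.7, 371.7, 78.7]
tool_rot: [[0.05, 0.999, 0.001], [0.999, -0.05, -0.0], [-0.0, 0.001, -1.0]]
force: [0.7, -0.3, -0.0]
grip_width: 16.8
grip_force: 40.8
```

```bash
cat > bx.py <<'E'
from h import *
s=sense();print(s["tool_pos"],np.degrees(np.arctan2(s["tool_rot"][1][1],s["tool_rot"][0][1])),s["grip_width"])
p,W=look("wrist"); cv2.imwrite("pics/w8.png",p["frame"])
R=W.reshape(-1,3);R=R[~np.isnan(R).any(1)]
A=R[(abs(R[:,0]-480)<90)&(abs(R[:,1]-372)<90)&(R[:,2]>25)&(R[:,2]<34)]
print(len(A),A.min(0),A.max(0),cv2.minAreaRect(A[:,:2].astype(np.float32)),np.median(A[:,2]))
E
python3 bx.py
```

```text
[480.71224222 371.67541816  78.74427098] -2.8487476883502616 16.809438329179233
4447 [411.70185113 306.30229631  25.0060845 ] [546.92984905 441.28106756  32.04712469] ((479.2637634277344, 373.65692138671875), (129.85479736328125, 130.54071044921875), 87.33072662353516) 29.716112579696386
```

View pics/w8.png

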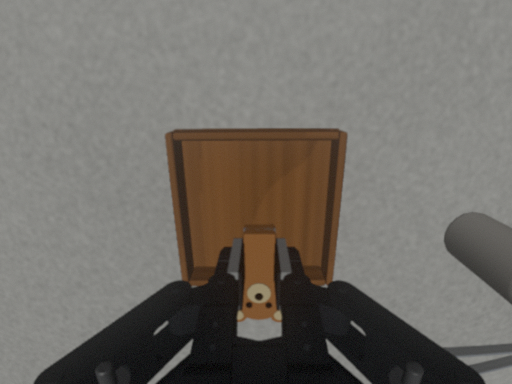

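Call:
move_arm(increments=[{"x": 0,"y": 0.007,"z": -0.02,"wx": 0,"wy": 0,"wz": 0},{"x": 0,"y": 0.007,"z": -0.04,"wx": 0,"wy": 0,"wz": 0},{"x": 0,"y": 0.007,"z": -0.055,"wx": 0,"wy": 0,"wz": 0},{"x": 0,"y": 0.007,"z": -0.065,"wx": 0,"wy": 0,"wz": 0},{"x": 0,"y": 0.007,"z": -0.067,"wx": 0,"wy": 0,"wz": 0},{"x": 0,"y": 0.007,"z": -0.067,"wx": 0,"wy": 0,"wz": 0}])

```text
t: 19.1
tool_pos: [480.7, 379.3, 12.0]
tool_rot: [[0.049, 0.999, 0.001], [0.999, -0.049, 0.001], [0.001, 0.001, -1.0]]
force: [-0.4, -0.3, 0.3]
grip_width: 16.6
grip_force: 40.8
```

Call:
move_arm(increments=[{"x": 0,"y": 0,"z": 0,"wx": 0,"wy": 0,"wz": 0},{"x": 0,"y": 0,"z": 0,"wx": 0,"wy": 0,"wz": 0},{"x": 0,"y": 0,"z": 0,"wx": 0,"wy": 0,"wz": 0},{"x": 0,"y": 0,"z": 0.02,"wx": 0,"wy": 0,"wz": 0},{"x": 0,"y": 0,"z": 0.05,"wx": 0,"wy": 0,"wz": 0},{"x": 0,"y": 0,"z": 0.09,"wx": 0,"wy": 0,"wz": 0},{"x": 0,"y": 0,"z": 0.13,"wx": 0,"wy": 0,"wz": 0},{"x": 0,"y": 0,"z": 0.17,"wx": 0,"wy": 0,"wz": 0},{"x": 0,"y": 0,"z": 0.2,"wx": 0,"wy": 0,"wz": 0},{"x": 0,"y": 0,"z": 0.22,"wx": 0,"wy": 0,"wz": 0}], hand=0.5)

```text
t: 19.93
tool_pos: [481.8, 379.8, 236.6]
tool_rot: [[0.049, 0.999, 0.006], [0.999, -0.049, 0.005], [0.005, 0.006, -1.0]]
force: [-0.4, 0.5, -0.2]
grip_width: 43.0
grip_force: 0.0
```

```bash
python3 w.py w9 clip
```

```text
[481.8 379.8 236.6] yaw of y -2.79780612083728 [-0.39071309  0.50451087 -0.18650961]
clip 0.97 [246, 152, 269, 200] shield/top zmed 20.4 mean [480.4 362.3] rect [480.8 366. ] [61.1 35.5] 87.2 long yaw 88.1
clip 0.97 [246, 152, 269, 200] teat zmed 20.4 mean [480.4 362.3] rect [480.8 366. ] [61.1 35.5] 87.2 long yaw 88.0
```

Call:
move_arm(increments=[{"x": 0.02,"y": -0.03,"z": 0,"wx": 0,"wy": 0,"wz": -0.03},{"x": 0.036,"y": -0.065,"z": 0,"wx": 0,"wy": 0,"wz": -0.06},{"x": 0.052,"y": -0.1,"z": 0,"wx": 0,"wy": 0,"wz": -0.09},{"x": 0.068,"y": -0.135,"z": 0,"wx": 0,"wy": 0,"wz": -0.12},{"x": 0.084,"y": -0.17,"z": 0,"wx": 0,"wy": 0,"wz": -0.16},{"x": 0.1,"y": -0.205,"z": 0,"wx": 0,"wy": 0,"wz": -0.16},{"x": 0.116,"y": -0.235,"z": 0,"wx": 0,"wy": 0,"wz": -0.16},{"x": 0.132,"y": -0.262,"z": 0,"wx": 0,"wy": 0,"wz": -0.16},{"x": 0.144,"y": -0.284,"z": 0,"wx": 0,"wy": 0,"wz": -0.16},{"x": 0.144,"y": -0.284,"z": 0,"wx": 0,"wy": 0,"wz": -0.16}], hand=0)

```text
t: 20.87
tool_pos: [625.4, 85.9, 230.6]
tool_rot: [[0.218, 0.976, 0.001], [0.976, -0.218, -0.007], [-0.006, 0.002, -1.0]]
force: [0.3, -1.1, -0.2]
grip_width: 0.0
grip_force: 0.0
```

Call:
move_arm(increments=[{"x": 0,"y": 0,"z": -0.03,"wx": 0,"wy": 0,"wz": 0},{"x": 0,"y": 0,"z": -0.06,"wx": 0,"wy": 0,"wz": 0},{"x": 0,"y": 0,"z": -0.08,"wx": 0,"wy": 0,"wz": 0},{"x": 0,"y": 0,"z": -0.094,"wx": 0,"wy": 0,"wz": 0},{"x": 0,"y": 0,"z": -0.094,"wx": 0,"wy": 0,"wz": 0},{"x": 0,"y": 0,"z": -0.094,"wx": 0,"wy": 0,"wz": 0}])

```text
t: 21.37
tool_pos: [623.0, 95.7, 136.1]
tool_rot: [[0.207, 0.978, -0.003], [0.978, -0.207, -0.0], [-0.001, -0.003, -1.0]]
force: [0.6, 0.5, -0.0]
grip_width: 0.0
grip_force: 0.0
```

Call:
move_arm(increments=[{"x": -0.01,"y": 0.002,"z": 0,"wx": 0,"wy": 0,"wz": 0},{"x": -0.02,"y": 0.004,"z": 0,"wx": 0,"wy": 0,"wz": 0},{"x": -0.028,"y": 0.006,"z": 0,"wx": 0,"wy": 0,"wz": 0},{"x": -0.036,"y": 0.008,"z": 0,"wx": 0,"wy": 0,"wz": 0},{"x": -0.044,"y": 0.01,"z": 0,"wx": 0,"wy": 0,"wz": 0},{"x": -0.052,"y": 0.011,"z": 0,"wx": 0,"wy": 0,"wz": 0},{"x": -0.06,"y": 0.013,"z": 0,"wx": 0,"wy": 0,"wz": 0},{"x": -0.066,"y": 0.014,"z": 0,"wx": 0,"wy": 0,"wz": 0},{"x": -0.072,"y": 0.0155,"z": 0,"wx": 0,"wy": 0,"wz": 0},{"x": -0.072,"y": 0.0155,"z": 0,"wx": 0,"wy": 0,"wz": 0}])

```text
t: 22.2
tool_pos: [550.4, 111.4, 137.0]
tool_rot: [[0.206, 0.978, -0.002], [0.978, -0.206, 0.001], [0.0, -0.002, -1.0]]
force: [-0.4, 0.9, 0.7]
grip_width: -0.1
grip_force: 0.0
```

```bash
cat > lid.py <<'E'
from h import *
p,W=look("side"); cv2.imwrite("pics/s2.png",p["frame"])
R=W.reshape(-1,3);R=R[~np.isnan(R).any(1)]
d=R[:,:2]-[487.5,127.8]; X=d@[.978,-.211]; Y=d@[.211,.978]
k=(abs(Y)<66)&(abs(Y)>30)&(X>-70)&(X<120)&(R[:,2]>57)&(R[:,2]<170)
for a in range(57,170,12):
    q=k&(R[:,2]>a)&(R[:,2]<a+12)
    if q.sum()>3: print(a,q.sum(),np.round(np.percentile(X[q],[10,50,90])),np.round(np.median(Y[q])))
E
python3 lid.py
```

```text
57 6 [15. 53. 54.] 64.0
81 4 [51. 52. 52.] -44.0
153 18 [46. 48. 50.] -39.0
```

Call:
move_arm(increments=[{"x": -0.009,"y": 0.002,"z": -0.001,"wx": 0,"wy": 0,"wz": 0},{"x": -0.018,"y": 0.004,"z": -0.002,"wx": 0,"wy": 0,"wz": 0},{"x": -0.026,"y": 0.0055,"z": -0.0045,"wx": 0,"wy": 0,"wz": 0},{"x": -0.033,"y": 0.007,"z": -0.007,"wx": 0,"wy": 0,"wz": 0},{"x": -0.041,"y": 0.009,"z": -0.011,"wx": 0,"wy": 0,"wz": 0},{"x": -0.048,"y": 0.0105,"z": -0.0155,"wx": 0,"wy": 0,"wz": 0},{"x": -0.055,"y": 0.012,"z": -0.021,"wx": 0,"wy": 0,"wz": 0},{"x": -0.061,"y": 0.013,"z": -0.0265,"wx": 0,"wy": 0,"wz": 0},{"x": -0.066,"y": 0.014,"z": -0.033,"wx": 0,"wy": 0,"wz": 0},{"x": -0.07,"y": 0.015,"z": -0.04,"wx": 0,"wy": 0,"wz": 0}])

```text
t: 23.08
tool_pos: [481.2, 126.1, 96.5]
tool_rot: [[0.207, 0.978, -0.0], [0.978, -0.207, 0.0], [0.0, -0.0, -1.0]]
force: [1.3, -1.1, 1.4]
grip_width: -0.5
grip_force: 0.4
```

Call:
move_arm(increments=[{"x": -0.004,"y": 0.001,"z": -0.007,"wx": 0,"wy": 0,"wz": 0},{"x": -0.008,"y": 0.002,"z": -0.015,"wx": 0,"wy": 0,"wz": 0},{"x": -0.01,"y": 0.002,"z": -0.021,"wx": 0,"wy": 0,"wz": 0},{"x": -0.011,"y": 0.002,"z": -0.027,"wx": 0,"wy": 0,"wz": 0},{"x": -0.012,"y": 0.002,"z": -0.033,"wx": 0,"wy": 0,"wz": 0},{"x": -0.012,"y": 0.002,"z": -0.037,"wx": 0,"wy": 0,"wz": 0},{"x": -0.012,"y": 0.002,"z": -0.04,"wx": 0,"wy": 0,"wz": 0},{"x": -0.012,"y": 0.002,"z": -0.041,"wx": 0,"wy": 0,"wz": 0},{"x": -0.012,"y": 0.002,"z": -0.041,"wx": 0,"wy": 0,"wz": 0}])

```text
t: 23.83
tool_pos: [469.8, 127.6, 57.4]
tool_rot: [[0.207, 0.978, -0.002], [0.978, -0.207, 0.001], [0.001, -0.002, -1.0]]
force: [-5.7, -0.4, 12.3]
grip_width: -0.0
grip_force: 6.2
```

Call:
move_arm(increments=[{"x": 0,"y": 0,"z": 0,"wx": 0,"wy": 0,"wz": 0},{"x": 0,"y": 0,"z": 0,"wx": 0,"wy": 0,"wz": 0},{"x": 0,"y": 0,"z": 0.02,"wx": 0,"wy": 0,"wz": 0},{"x": 0,"y": 0,"z": 0.06,"wx": 0,"wy": 0,"wz": 0},{"x": 0,"y": 0,"z": 0.1,"wx": 0,"wy": 0,"wz": 0},{"x": -0.02,"y": 0,"z": 0.14,"wx": 0,"wy": 0,"wz": 0},{"x": -0.05,"y": 0,"z": 0.17,"wx": 0,"wy": 0,"wz": 0},{"x": -0.06,"y": 0,"z": 0.2,"wx": 0,"wy": 0,"wz": 0},{"x": -0.06,"y": 0,"z": 0.2,"wx": 0,"wy": 0,"wz": 0},{"x": -0.06,"y": 0,"z": 0.2,"wx": 0,"wy": 0,"wz": 0}])

```text
t: 24.67
tool_pos: [411.2, 128.5, 258.2]
tool_rot: [[0.206, 0.979, 0.004], [0.979, -0.206, 0.004], [0.005, 0.004, -1.0]]
force: [0.5, -0.8, -0.4]
grip_width: 0.0
grip_force: 0.0
```

```bash
python3 - <<'E'
from h import *
p,W=look("wrist"); cv2.imwrite("pics/w10.png",p["frame"])
R=W.reshape(-1,3);R=R[~np.isnan(R).any(1)]
d=R[:,:2]-[487.5,127.8]; X=d@[.978,-.211]; Y=d@[.211,.978]
k=(abs(Y)<60)&(abs(X)<50)&(R[:,2]>40)&(R[:,2]<140)
A=np.c_[X[k],Y[k],np.ones(k.sum())]; c=np.linalg.lstsq(A,R[k,2],rcond=None)[0]; print(k.sum(),"z=",c,"angle",-c[0])
s=sense(); print(s["tool_pos"],s["force"],s["t"])
E
```

```text
6984 z= [ 3.78824573e-05 -3.28249679e-03  5.77969404e+01] angle -3.788245730949234e-05
[410.45015103 127.98967765 256.64472966] [-0.02377083 -0.32994878  0.28689499] 24.7167
```

View pics/w10.png

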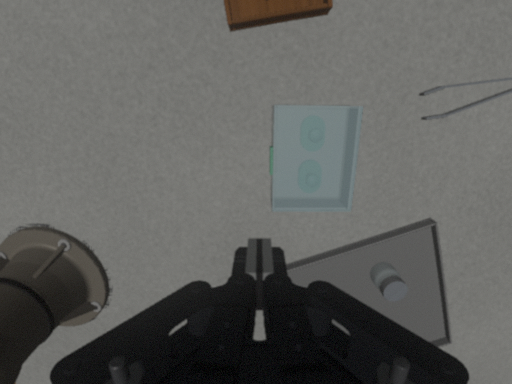

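The picture shows the lid flat and shut over the case at (315,157), with both pacifiers visible beneath it at (313,132) and (310,176). The jar (388,280) and the tongs (470,95) are in place.

```bash
python3 -c "
from station import ctrl;print(ctrl.close_job())"
```

```text
the job is handed in; nothing more can be done
None
```

I handed the job in at about 25 s: both pacifiers are in the case with the lid measured flat and shut, and the bear clip is in the wooden box. The final picture showed the jar and tongs in place. The lotion bottle was not re-checked at the end, and no verdict came back.

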